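# Pour bushings through a sprung flap with a chute

### The arm

A 6-joint arm with a two-finger parallel gripper is mounted at the origin on the work surface. World frame = base frame: x ahead of the robot, y to its left, z up, the work surface at z = 0. Lengths are in mm, angles in rad, forces in N, time in s.
With the tool pointing down it reaches from about 300 to 775 mm from the base axis. Payload 14.6 kg.
Tool frame: the origin (TCP) lies at the very end of the fingers, on their centre line; the grasp point (between the pads) lies 19 mm behind it; z points along the fingers, y is the line along which they close (so a half turn about z gives the same grasp; the last joint's range is limited). The gripper opens to 94 mm and grips with 3 to 60 N. Pads are 16 mm wide; open, the fingers measure 119 mm over their backs; the gripper's body (75 mm by 177 mm) begins 78 mm behind the grasp point.
Start: joints at [1.041, 0.3, 1.521, -0, 1.321, -0.067], TCP at [245.546, 492.134, 205.446] pointing down, gripper open.
Joint ranges: [-3.03, 3.03], [-0.79, 2.21], [0.23, 2.52], [-1.04, 4.18], [0, 3.07], [-2.55, 2.55]. Speed limits (rad/s): [2.22, 2.22, 2.57, 3.14, 3.14, 3.14].

### API

Orientations are given as [roll, pitch, yaw] about the fixed x, y, z axes, in that order (R = Rz(yaw) Ry(pitch) Rx(roll)).
In Python, from cell import manip, camera, get_calibration gives the robot as it stands. The module is installed in compiled form; this text tells all that it offers.
- The arm moves only by the tool jog_arm, never from a script. Its argument "plan" is one flat list of numbers, 6 for each row, row after row: the shift along the world's x, y, z in m, then the turn, a rotation vector about the world's x, y, z in degrees. A call has 1 to 20 rows; each row is the pose to reach, as a shift and turn from the pose commanded when the call began; what a row does not reach only later rows make up. A row lasts 1/10 s, in which the tool goes at most 50 mm and 8.59 degrees, less where a joint would pass 70% of its speed; a pose out of reach is approached as far as the arm can. A call with a gripper value outside its range is refused whole. "claw" is the finger opening in m, from 0 to 0.094, set as the call begins (left out, the last holds). The fingers move at their own pace and stop on an object; "force" is the grip in N (left out, the last holds). Time passes only in rows, so rows that repeat a pose let the fingers close. It gives the time, the measured TCP pose, the force, the opening and the grip force at its end, in the units of the state.
- manip.read_state(): the state, without advancing time (a new reading comes with each control period).
- camera(name): name is "scene" or "top" or "wrist"; returns (picture, depth): 400x640x3 uint8, red, green, blue; 400x640 float32, mm along the optical axis (not along the pixel's ray), 0 where there is no reading.
- get_calibration(name): a dict with "fx", "fy", "cx", "cy" (pixels), "origin" and "attitude" of the camera in the world. Camera axes: x right, y down, z forward; pixel columns grow to the right and rows downward; lengths in mm; the calibration is good to about 2 mm. The wrist camera is an equidistant fisheye: a pixel r from the principal point sees the ray r / f radians off the axis. A picture is of the moment at which its call begins: read the wrist's pose just before it. get_calibration takes no time and is no camera call; for the wrist camera it gives the pose at the moment of the call.
- manip.sign_off(): hands the job in; it is judged then, once.
The state is a dict: "clock": time; "joints": joint angles; "qd": joint speeds; "effort": joint torques, N m; "eef_pos": TCP position; "eef_rot": TCP orientation; "wrist_force": force on the tool from outside, world axes, zero at the start; "moment": the same for the moment, N m; "finger_gap": finger opening in mm; "finger_force": force on a finger pad.
Only numpy, scipy, OpenCV 4.12 (cv2) and the standard library are available. Lean on these libraries where they do the work, as an engineer would, in place of code of your own. Each camera call takes 0.05 s, during which the arm holds its last target. There are 200 camera calls.

### The job

Pour the four steel bushings from the chute into the recessed parts bin: carry the loaded chute level by its grip, put its nose on the bin's sprung flap and tilt it, so that the nose pushes the flap down until the flap is on its hidden rubber stop, and keep the flap pressed there for a full second with about 10 N, never with more than 20 N, while the bushings slide in. Then draw the chute out so that the flap closes, and stand the empty chute upright on the open bench, leaving the padlock, hinge, bezel and pry bar alone.

Things in the scene. Friction and masses are not known exactly. Their poses are not given: they have to be found in the camera images.
- bin: Recessed parts bin: fixed ash box 85 mm high, 160 mm along its x, 150 mm along its y, topped by a 5 mm steel mouth plate. Origin: centre of its underside on the bench; z up; its x roughly to the robot's left (world +y). The narrow opening in the plate spans x -32 to +26 mm and y -23 to +23 mm. Hollow inside (140 x 130 mm), floor 5 mm above the bench.
- slot_hinge (a point): The flap's hinge line, at the middle of the +x end of the opening, level with the plate's top: (26, 0, 85) mm in the bin's frame, axes as the bin's. The hinge runs along the bin's y.
- flap: Dark steel flap filling the opening, 52 x 42 x 3 mm, flush with the plate when closed. Origin on the hinge line at its top face; it reaches to its own -x. The free edge swings DOWN into the bin (turning about the bin's -y); a spring closes it (about 1 N at the free edge when shut, about 2 N far open).
- flap_edge (a point): Free edge of the flap, top face: 53 mm from the hinge. Under the flap, out of sight, a springy rubber stop arrests it somewhere between 0.42 and 0.66 rad of opening, different each time and not measured: felt as the push growing quickly past the 3 N of the spring (some 2 to 4 N more per 0.01 rad).
- chute: Loose aluminium chute, a straight open trough lying flat on the bench: 170 mm long, 34 wide, walls 20 high and 4 thick, floor 3 thick, about 0.22 kg. Origin: centre of its flat underside; z up. Open nose at its -x end (x = -85 mm, roughly to the robot's right, world -y), closed end at +85 mm. Smooth inside: bushings slide from 14 to 22 degrees of tilt on.
- chute_grip (a point): Centre of the chute's rubber grip block: 40 mm along the chute's x, 26 along its y, 36 high, on a bridge over the trough (block from 25 to 61 mm above the chute's underside). At (-10, 0, 43) mm in the chute's frame, same axes; 43 mm above the bench when the chute stands flat.
- chute_nose (a point): Lower edge of the chute's nose, mid-width: (-85, 0, 0) mm in the chute's frame, same axes.
- bushing1_center (a point): Centre of a steel bushing, 16 mm diameter, 12 mm high, about 25 g, standing in the chute's trough between the grip and the closed end (the four in single file).
- bushing2_center (a point): Centre of a steel bushing, 16 mm diameter, 12 mm high, about 25 g, standing in the chute's trough between the grip and the closed end (the four in single file).
- bushing3_center (a point): Centre of a steel bushing, 16 mm diameter, 12 mm high, about 25 g, standing in the chute's trough between the grip and the closed end (the four in single file).
- bushing4_center (a point): Centre of a steel bushing, 16 mm diameter, 12 mm high, about 25 g, standing in the chute's trough between the grip and the closed end (the four in single file).
- bezel: navy plastic keypad bezel, 110 x 80 x 14 mm; a bystander; centre of its foot on the bench is the origin
- door_hinge: chromed door hinge lying flat, 76 x 66 x 8 mm; a bystander; centre of its foot on the bench is the origin
- padlock: small brass padlock lying flat, body 32 x 36 x 16 mm; a bystander; centre of its foot on the bench is the origin
- pry_bar: rubber-coated pry bar, 300 mm long; a bystander; centre of its foot on the bench is the origin
Not all that is in view belongs to the job. Of the things that look like the bin, take the one that is nearest to the robot's base at the start.

How it is judged:
By the outcome, as a careful person would: the job done as asked, in the order asked, and still so for the second after the job is handed in, with the robot touching nothing.
It also fails if it takes over 72 s, if anything falls off the work surface, if the arm or the gripper's body presses on something with over 40 N, if the wrist force passes 120 N, or if a joint passes its speed limit or range.

## Working session

There is one attempt and no reset: what is moved stays moved. The work goes in short steps, Python scripts to look and compute and a tool call to move; the robot and the scene stay as the last step left them, time stands still between calls to the robot, and variables do not carry over. Pictures are saved under pics/ and viewed, at most 10 in all, crops included, and the job is handed in when it is done.

Besides the shell and the picture viewer there is one more tool, called in YAML: its name, and indented under it one key for each argument. jog_arm: Moves the arm, as the interface text tells. Its arguments: {"type":"object","properties":{"plan":{"type":"array"},"claw":{"type":"number"},"force":{"type":"number"}},"required":["plan"]}

```bash
mkdir -p pics; cat > h.py <<'E'
import numpy as np,cv2
from cell import manip,camera,get_calibration
def pts(name,d,c):
    v,u=np.mgrid[0:400,0:640]
    P=np.stack([(u-c['cx'])/c['fx']*d,(v-c['cy'])/c['fy']*d,d],-1)
    A=np.array(c['attitude'])
    if A.shape!=(3,3):
        from scipy.spatial.transform import Rotation as R
        A=R.from_euler('xyz',A).as_matrix()
    return P@A.T+np.array(c['origin'])
E
python3 - <<'E'
from h import *
print(manip.read_state())
for n in('scene','top'):
    p,d=camera(n);c=get_calibration(n);print(n,c)
    cv2.imwrite(f'pics/{n}0.png',p[...,::-1]);np.savez(f'{n}0.npz',p=p,d=d,P=pts(n,d,c))
E
```

```text
{'clock': 0.0, 'joints': array([ 1.04138148e+00,  3.00451811e-01,  1.52157887e+00, -5.06376987e-06,
        1.32070821e+00, -6.65794973e-02]), 'qd': array([-0.0001287 , -0.00039941, -0.0002864 , -0.00096825, -0.00076152,
        0.0007576 ]), 'effort': array([ 9.24946153e-05, -5.31798184e+01, -3.52744710e+01,  7.07867648e-02,
        2.43159255e-02, -1.38384867e-04]), 'eef_pos': array([245.42779968, 491.90914516, 204.8978491 ]), 'eef_rot': array([-3.14044863e+00, -7.13655937e-05,  2.67875852e+00]), 'wrist_force': array([0.2551882 , 0.13647778, 0.37807749]), 'moment': array([ 0.03300732, -0.00555578, -0.01920697]), 'finger_force': 0.0, 'finger_gap': 94.01329294388012}
scene {'fx': 501.46201495035496, 'fy': 501.46201495035496, 'cx': 319.86806709968135, 'cy': 204.17552707176927, 'origin': array([1473.32219693, -714.75927422, 1643.85745183]), 'attitude': array([-2.5474961 , -0.0063466 ,  0.97960525])}
top {'fx': 460.8065914899417, 'fy': 460.8065914899417, 'cx': 316.3178905287348, 'cy': 198.84130217099693, 'origin': array([ 516.20987804, -116.5775831 , 1485.91275471]), 'attitude': array([-3.08255439e+00, -1.07080824e-04, -1.56216207e+00])}
```

View pics/top0.png

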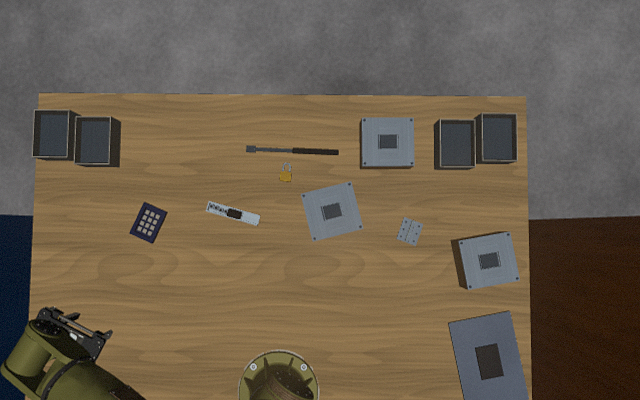

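View pics/scene0.png

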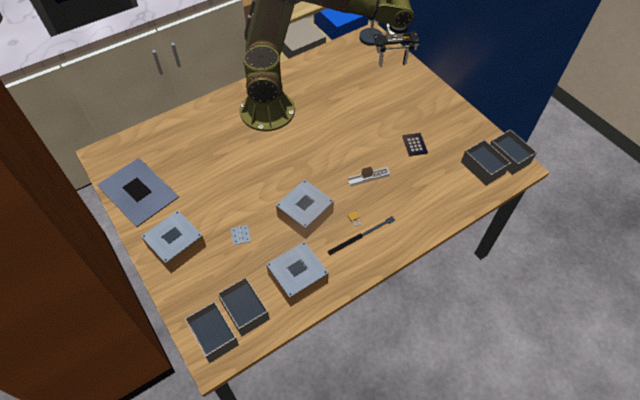

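Top view: candidates for the bin are raised boxes at (332,211), (387,142), (489,260), and the flat plate at (488,360). The chute is at (232,213) with its closed end (bushings) on the left. The base is near (278,385), so the box at (332,211) looks nearest. I'll measure and check with a crop.

```bash
python3 - <<'E'
from h import *
z=np.load('top0.npz');p,P=z['p'],z['P']
for n,(u,v) in dict(A=(314,190),B=(370,130),C=(470,245),D=(470,330),bench=(250,300)).items(): print(n,P[v,u].round())
def rect(m,sc=1):
    return cv2.minAreaRect(P[m][:,:2].astype(np.float32))
v,u=np.mgrid[0:400,0:640]
roi=(u>295)&(u<368)&(v>175)&(v<248)
m=roi&(P[...,2]>82)&(P[...,2]<98)
print('plate',m.sum(),rect(m),np.median(P[m][:,2]),cv2.boxPoints(rect(m)).round())
g=p.mean(-1)
d=(g<95)&(abs(u-332)<18)&(abs(v-211)<16); print('open',d.sum(),rect(d),cv2.boxPoints(rect(d)).round(), np.median(P[d][:,2]))
roi=(u>195)&(u<270)&(v>190)&(v<235)
m=roi&(P[...,2]>9)&(P[...,2]<35);print('chute',m.sum(),rect(m),cv2.boxPoints(rect(m)).round())
m=roi&(P[...,2]>50);print('grip',m.sum(),rect(m),P[m].mean(0),P[m][:,2].max())
a=cv2.resize(p[190:240,195:275],None,fx=5,fy=5,interpolation=cv2.INTER_CUBIC)
b=cv2.resize(p[178:245,298:366],None,fx=5,fy=5,interpolation=cv2.INTER_CUBIC)
H=max(a.shape[0],b.shape[0]);a=np.pad(a,((0,H-a.shape[0]),(0,0),(0,0)))
cv2.imwrite('pics/crop.png',np.hstack([a,b])[...,::-1])
E
```

```text
A [ 626. -109.   87.]
B [ 813. -279.   83.]
C [ 463. -584.   81.]
D [ 194. -602.   17.]
bench [279.  93.   1.]
plate 2007 ((563.9556884765625, -163.16165161132812), (149.21835327148438, 159.99468994140625), 14.568293571472168) 85.1280767740734 [[ 472. -105.]
 [ 512. -259.]
 [ 656. -222.]
 [ 616.  -67.]]
open 255 ((563.50146484375, -160.2942657470703), (43.410343170166016, 57.72993850708008), 16.452600479125977) [[ 535. -139.]
 [ 551. -194.]
 [ 592. -182.]
 [ 576. -126.]] 84.44192409694097
chute 247 ((576.27490234375, 148.38525390625), (172.0269775390625, 91.25121307373047), 82.27257537841797) [[519.  69.]
 [610.  57.]
 [633. 227.]
 [543. 240.]]
grip 122 ((530.7221069335938, 23.227798461914062), (279.80523681640625, 27.08547019958496), 78.54468536376953) [549.97726142 110.47539297 223.93495676] 1485.912754711325
```

View pics/crop.png

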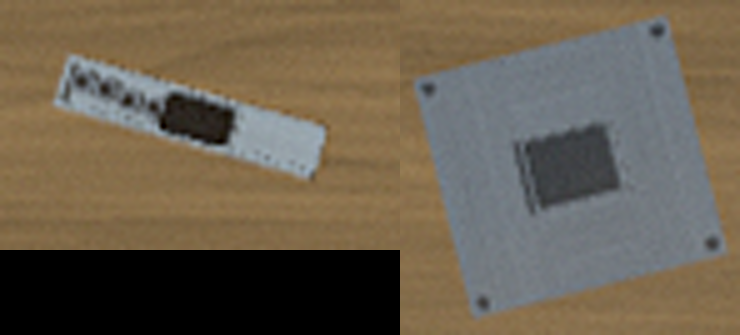

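The crop confirms both. The chute has its bushings at the upper left, the dark grip at crop (198,118) and the nose on the right. The bin's dark flap is at crop (570,165), with the hinge seam on its left at about x=525. Next: refine the chute pose and check the wrist kinematics for the tilt.

```bash
python3 - <<'E'
from h import *
from scipy.spatial.transform import Rotation as R
z=np.load('top0.npz');p,P=z['p'].astype(int),z['P']
v,u=np.mgrid[0:400,0:640];Z=P[...,2]
roi=(u>200)&(u<265)&(v>196)&(v<232)
m=roi&(p[...,2]>150)&(Z<100);print(m.sum())
r=cv2.minAreaRect(P[m][:,:2].astype(np.float32));print(r,cv2.boxPoints(r).round())
g=roi&(p.max(-1)<75)&(Z>48)&(Z<70);print('grip',g.sum(),P[g].mean(0),cv2.minAreaRect(P[g][:,:2].astype(np.float32)))
# wrist check
def toolR(yang,tilt): # tool y heading deg, tilt about heading 14.6deg
    y=np.radians(yang);ty=np.array([np.cos(y),np.sin(y),0]);tz=np.array([0,0,-1.]);M=np.c_[np.cross(ty,tz),ty,tz]
    a=np.radians(14.6);return R.from_rotvec(tilt*np.array([np.cos(a),np.sin(a),0]))*R.from_matrix(M)
for yang in(104.6,-75.4):
  for t in(0,.3,.7,.8):
    T=toolR(yang,t);az=-np.radians(11+3*t)
    for beta in(1.8,2.0):
      F=R.from_euler('ZY',[az,beta])
      e=(F.inv()*T*R.from_euler('z',np.pi/2)).as_euler('ZYZ');print(yang,t,beta,e.round(2))
E
```

```text
271
((556.5091552734375, 150.3170928955078), (168.20846557617188, 32.169429779052734), 74.75074005126953) [[519.  73.]
 [550.  65.]
 [594. 227.]
 [563. 236.]]
grip 96 [552.93026965 140.05029608  60.37692471] ((553.2755737304688, 140.7520751953125), (40.38609313964844, 22.966434478759766), 74.33918762207031)
104.6 0 1.8 [-0.    1.34  1.12]
104.6 0 2.0 [0.   1.14 1.12]
104.6 0.3 1.8 [0.27 1.48 1.07]
104.6 0.3 2.0 [0.28 1.29 1.01]
104.6 0.7 1.8 [0.61 1.69 1.05]
104.6 0.7 2.0 [0.61 1.52 0.94]
104.6 0.8 1.8 [0.7  1.74 1.06]
104.6 0.8 2.0 [0.69 1.59 0.93]
-75.4 0 1.8 [ 0.    1.34 -2.02]
-75.4 0 2.0 [ 0.    1.14 -2.02]
-75.4 0.3 1.8 [ 0.27  1.48 -2.08]
-75.4 0.3 2.0 [ 0.28  1.29 -2.13]
-75.4 0.7 1.8 [ 0.61  1.69 -2.09]
-75.4 0.7 2.0 [ 0.61  1.52 -2.2 ]
-75.4 0.8 1.8 [ 0.7   1.74 -2.08]
-75.4 0.8 2.0 [ 0.69  1.59 -2.21]
```

jog_arm:
  plan: [0.028,-0.032,0,0,0,1,0.056,-0.064,0,0,0,2,0.084,-0.096,-0.005,0,0,3,0.112,-0.128,-0.01,0,0,4,0.14,-0.16,-0.015,0,0,5,0.168,-0.192,-0.02,0,0,6,0.196,-0.224,-0.025,0,0,7,0.224,-0.256,-0.03,0,0,8,0.252,-0.288,-0.035,0,0,9,0.28,-0.32,-0.04,0,0,10,0.308,-0.352,-0.045,0,0,11.1,0.308,-0.352,-0.045,0,0,11.1,0.308,-0.352,-0.045,0,0,11.1,0.308,-0.352,-0.045,0,0,11.1]
  claw: 0.07

```text
clock: 1.5
eef_pos: [553.0, 140.9, 160.4]
eef_rot: [3.142, -0.0, 2.873]
wrist_force: [0.0, 1.1, -0.9]
finger_gap: 70.3
finger_force: 0.0
```

```bash
python3 - <<'E'
from h import *
s=manip.read_state();print(s['clock'],s['eef_pos'],s['eef_rot'],s['joints'])
c=get_calibration('wrist');p,d=camera('wrist');print(c);np.savez('w1.npz',p=p,d=d)
cv2.imwrite('pics/w1.png',p[...,::-1])
E
```

```text
1.5 [552.99523142 140.9113383  160.44810963] [ 3.14159147e+00 -3.04850772e-04  2.87306700e+00] [ 1.85261381e-01  3.84901597e-01  1.51486616e+00  1.42318126e-04
  1.24209838e+00 -1.11705525e+00]
{'fx': 309.70691628693146, 'fy': 309.70691628693146, 'cx': 319.0289099780156, 'cy': 196.56259531409944, 'origin': array([471.91243288, 162.44957902, 339.7061195 ]), 'attitude': array([2.85104296e+00, 3.74519463e-04, 1.30196703e+00])}
```

View pics/w1.png

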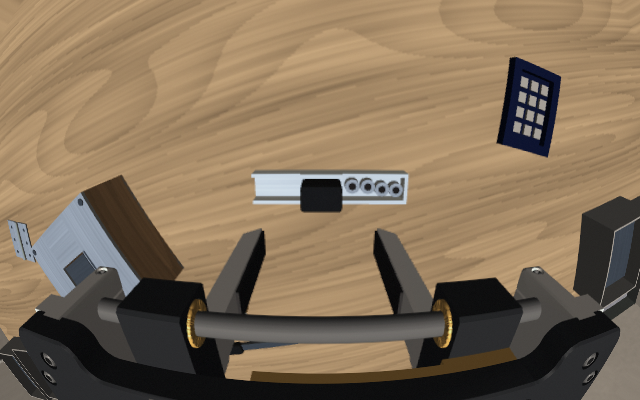

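The wrist view shows the grip block at about (321,195), between the fingertips at columns 265 and 375. The four bushings are at columns 352 to 395, and the bin is at lower left. I'll cast the rays to check.

```bash
cat >> h.py <<'E'
from scipy.spatial.transform import Rotation as R
def wray(u,v,z,c):
    x,y=u-c['cx'],v-c['cy'];r=np.hypot(x,y)+1e-9;t=r/c['fx']
    d=R.from_euler('xyz',c['attitude']).apply([np.sin(t)*x/r,np.sin(t)*y/r,np.cos(t)])
    o=np.array(c['origin']);return o+d*(z-o[2])/d[2]
E
python3 - <<'E'
from h import *
c={'fx':309.707,'cx':319.029,'cy':196.5626,'origin':[471.912,162.4496,339.706],'attitude':[2.85104,3.745e-4,1.301967]}
p=np.load('w1.npz')['p'].astype(int)
sub=p.max(-1)[170:220,290:352]<45
v,u=np.nonzero(sub);u+=290;v+=170;print(u.min(),u.max(),v.min(),v.max())
for row in(180,188,196,204,210): print(row,u[v==row].min(),u[v==row].max(),p[row,320])
print(wray(u.min(),v.max()+.5,61,c),wray(u.max()+1,v.max()+.5,61,c))
# rim far ends
for q in((251,204),(409,205)):print(wray(*q,20,c))
E
```

```text
301 351 179 210
180 303 338 [10 10  9]
188 301 351 [25 24 26]
196 301 341 [24 25 27]
204 301 341 [23 24 27]
210 302 340 [23 24 26]
[561.03991553 119.94910818  61.        ] [574.01251596 166.91981856  61.        ]
[552.37143089  62.29343973  20.        ]
[600.25222072 231.33535651  20.        ]
```

jog_arm:
  plan: [0.001,0,-0.03,0,0,0,0.001,0,-0.06,0,0,0,0.001,0,-0.09,0,0,0,0.001,0,-0.115,0,0,0,0.001,0,-0.13,0,0,0,0.001,0,-0.135,0,0,0,0.001,0,-0.135,0,0,0,0.001,0,-0.135,0,0,0]

```text
clock: 2.35
eef_pos: [555.2, 140.4, 26.7]
eef_rot: [3.141, 0.002, 2.873]
wrist_force: [-0.1, 0.0, 1.1]
finger_gap: 70.1
finger_force: 0.0
```

jog_arm:
  plan: [0,0,0,0,0,0,0,0,0,0,0,0,0,0,0,0,0,0,0,0,0,0,0,0,0,0,0,0,0,0,0,0,0,0,0,0,0,0,0,0,0,0,0,0,0,0,0,0]
  claw: 0.03
  force: 50

```text
clock: 3.15
eef_pos: [554.7, 140.3, 25.7]
eef_rot: [3.141, 0.0, 2.873]
wrist_force: [-0.5, 1.5, 4.2]
finger_gap: 39.8
finger_force: 50.0
```

jog_arm:
  plan: [0,0,0.003,0,0,0,0,0,0.012,0,0,0,0,0,0.026,0,0,0,0,0,0.042,0,0,0,0,0,0.06,0,0,0,0,0,0.077,0,0,0,0,0,0.092,0,0,0,0,0,0.103,0,0,0,0,0,0.109,0,0,0,0,0,0.11,0,0,0,0,0,0.11,0,0,0,0,0,0.11,0,0,0,0,0,0.11,0,0,0]

```text
clock: 4.45
eef_pos: [554.3, 140.1, 134.9]
eef_rot: [-3.141, -0.001, 2.872]
wrist_force: [0.6, -0.2, -2.6]
finger_gap: 39.6
finger_force: 50.0
```

jog_arm:
  plan: [0,-0.005,0,0,0,0.6,0,-0.015,0,0,0,1.8,-0.001,-0.03,0,0,0,3.7,-0.001,-0.05,0,0,0,6.2,-0.002,-0.075,0,0,0,9.3,-0.003,-0.1,0,0,0,12.4,-0.003,-0.125,0,0,0,15.5,-0.004,-0.15,0,0,0,18.6,-0.005,-0.175,0,0,0,21.7,-0.005,-0.195,0,0,0,24.2,-0.006,-0.212,0,0,0,26.3,-0.006,-0.224,0,0,0,27.8,-0.006,-0.232,0,0,0,28.8,-0.006,-0.237,0,0,0,29.4,-0.006,-0.24,0,0,0,29.8,-0.006,-0.242,0,0,0,30,-0.006,-0.242,0,0,0,30,-0.006,-0.242,0,0,0,30,-0.006,-0.242,0,0,0,30]

```text
clock: 6.35
eef_pos: [548.6, -101.6, 135.4]
eef_rot: [3.142, -0.0, -2.887]
wrist_force: [0.6, -0.0, -2.9]
finger_gap: 39.8
finger_force: 50.0
```

```bash
python3 - <<'E'
from h import *
s=manip.read_state();print({k:np.round(s[k],3) for k in('clock','eef_pos','eef_rot','joints','wrist_force','moment')})
c=get_calibration('wrist');p,d=camera('wrist');print(c['origin'],c['attitude']);np.savez('w2.npz',p=p,d=d)
t,d=camera('top');np.savez('t2.npz',p=t,d=d)
cv2.imwrite('pics/w2.png',np.hstack([cv2.resize(p[130:330,150:500],None,fx=1.4,fy=1.4),cv2.resize(t[165:265,285:365],None,fx=2.8,fy=2.8)])[...,::-1])
E
```

```text
{'clock': np.float64(6.35), 'eef_pos': array([ 548.557, -101.59 ,  135.427]), 'eef_rot': array([ 3.142, -0.   , -2.887]), 'joints': array([-0.249,  0.383,  1.579,  0.   ,  1.179, -2.074]), 'wrist_force': array([ 0.627, -0.033, -2.9  ]), 'moment': array([-0.034, -0.035,  0.038])}
[ 467.1440586  -123.48941001  314.6831925 ] [2.85088920e+00 3.01854496e-04 1.82524194e+00]
```

View pics/w2.png

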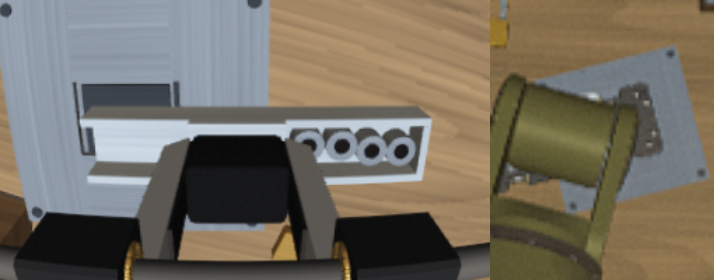

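The view shows the chute level and aligned with the bin. The opening's far edge runs along crop row 83, columns 78–178, with the hinge on the right. The bushings are still between the grip and the closed end. I'll cast the corners.

```bash
python3 - <<'E'
from h import *
c={'fx':309.707,'cx':319.029,'cy':196.5626,'origin':[467.144,-123.489,314.683],'attitude':[2.850889,3.0185e-4,1.825242]}
b=np.radians(104.6);bx=np.array([np.cos(b),np.sin(b)]);by=np.array([-bx[1],bx[0]]);C=np.array([564,-163])
def f(n,q,z):
    w=wray(q[0]/1.4+150,q[1]/1.4+130,z,c);e=w[:2]-C;print(n,w.round(1),'bin',(e@bx).round(1),(e@by).round(1))
f('hinge corner +26,+23',(179,83),85);f('free corner -32,+23',(77,83),85);f('free low',(82,155),85)
f('bolt UL',(6,10),85);f('bolt UR',(255,2),85);f('bolt LL',(38,212),85)
f('plate UR',(269,0),85);f('plate edge right lower',(268,100),85)
f('nose bottom',(95,108),109.7);f('nose rim near',(80,116),129.7);f('nose rim far',(88,181),129.7);f('closed rim near',(432,118),129.7);f('closed rim far',(424,181),129.7)
p=np.load('w2.npz')['p'];cv2.imwrite('pics/w3.png',cv2.resize(p[170:270,190:390],None,fx=4,fy=4,interpolation=cv2.INTER_CUBIC)[...,::-1])
E
```

```text
hinge corner +26,+23 [ 536.  -138.6   85. ] bin 30.7 20.9
free corner -32,+23 [ 550.9 -196.7   85. ] bin -29.3 21.2
free low [ 595.4 -187.5   85. ] bin -31.7 -24.2
bolt UL [ 518.5 -249.1   85. ] bin -71.9 65.7
bolt UR [ 482.6 -109.5   85. ] bin 72.3 65.3
bolt LL [ 648.2 -214.7   85. ] bin -71.3 -68.4
plate UR [ 479.6 -102.7   85. ] bin 79.7 66.4
plate edge right lower [533.1 -88.4  85. ] bin 80.0 11.1
nose bottom [ 552.7 -177.   109.7] bin -10.7 14.5
nose rim near [ 550.3 -178.6  129.7] bin -11.7 17.2
nose rim far [ 584.1 -170.3  129.7] bin -12.2 -17.6
closed rim near [509.  -14.2 129.7] bin 157.8 15.8
closed rim far [542.2  -4.1 129.7] bin 159.3 -18.9
```

View pics/w3.png

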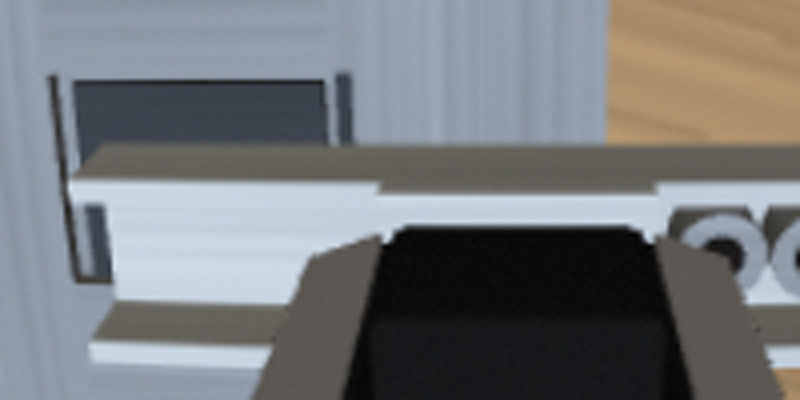

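```bash
cat > tab.py <<'E'
import numpy as np
b=np.radians(104.6);bx=np.array([np.cos(b),np.sin(b),0]);by=np.array([-bx[1],bx[0],0]);ez=np.array([0,0,1.])
T0=np.array([548.5,-101.9,135.4]);H0=T0+bx*(26-63.4)-0.9*by;H0[2]=85
def tcp(al,de,r=37.7,lift=0,h=25.7):
    al=np.radians(al);ph=al+np.radians(de);n=H0-r*np.cos(al)*bx+(-r*np.sin(al)+lift)*ez
    x=np.cos(ph)*bx+np.sin(ph)*ez;z=-np.sin(ph)*bx+np.cos(ph)*ez
    return n+75*x+h*z,-by*np.degrees(ph)
def row(*k,**w):
    t,r=tcp(*k,**w);return (np.r_[(t-T0)/1000]).round(4),r.round(2)
if __name__=='__main__':
    print('lift',*row(0,5,lift=6));
    for a in range(0,42,2):print(a,*row(a,5))
E
python3 tab.py
```

```text
lift [ 0.0015 -0.0023 -0.0123] [ 4.84  1.26 -0.  ]
0 [ 0.0015 -0.0023 -0.0183] [ 4.84  1.26 -0.  ]
2 [ 0.0018 -0.0034 -0.0171] [ 6.77  1.76 -0.  ]
4 [ 0.0021 -0.0046 -0.0159] [ 8.71  2.27 -0.  ]
6 [ 0.0024 -0.0057 -0.0148] [10.64  2.77 -0.  ]
8 [ 0.0027 -0.007  -0.0137] [12.58  3.28 -0.  ]
10 [ 0.0031 -0.0082 -0.0127] [14.52  3.78 -0.  ]
12 [ 0.0034 -0.0095 -0.0117] [16.45  4.29 -0.  ]
14 [ 0.0038 -0.0108 -0.0108] [18.39  4.79 -0.  ]
16 [ 0.0041 -0.0122 -0.0099] [20.32  5.29 -0.  ]
18 [ 0.0045 -0.0136 -0.0091] [22.26  5.8  -0.  ]
20 [ 0.0048 -0.015  -0.0083] [24.19  6.3  -0.  ]
22 [ 0.0052 -0.0164 -0.0076] [26.13  6.81 -0.  ]
24 [ 0.0056 -0.0179 -0.0069] [28.06  7.31 -0.  ]
26 [ 0.006  -0.0194 -0.0063] [30.    7.81 -0.  ]
28 [ 0.0064 -0.0209 -0.0057] [31.93  8.32 -0.  ]
30 [ 0.0068 -0.0224 -0.0052] [33.87  8.82 -0.  ]
32 [ 0.0072 -0.0239 -0.0047] [35.81  9.33 -0.  ]
34 [ 0.0076 -0.0255 -0.0043] [37.74  9.83 -0.  ]
36 [ 0.008 -0.027 -0.004] [39.68 10.33 -0.  ]
38 [ 0.0084 -0.0286 -0.0037] [41.61 10.84 -0.  ]
40 [ 0.0088 -0.0302 -0.0034] [43.55 11.34 -0.  ]
```

jog_arm:
  plan: [0.0005,-0.0008,-0.002,1.6,0.4,0,0.001,-0.0016,-0.006,3.2,0.8,0,0.0015,-0.0023,-0.01,4.84,1.26,0,0.0015,-0.0023,-0.0123,4.84,1.26,0,0.0015,-0.0023,-0.0123,4.84,1.26,0,0.0015,-0.0023,-0.0123,4.84,1.26,0]

```text
clock: 7.05
eef_pos: [550.0, -104.2, 123.1]
eef_rot: [3.054, -0.0, -2.887]
wrist_force: [-0.4, 0.6, -3.3]
finger_gap: 39.9
finger_force: 50.0
```

jog_arm:
  plan: [0,0,-0.002,0,0,0,0,0,-0.002,0,0,0,0,0,-0.002,0,0,0]

```text
clock: 7.35
eef_pos: [550.0, -104.0, 121.2]
eef_rot: [3.054, 0.0, -2.887]
wrist_force: [-0.2, -0.0, -2.5]
finger_gap: 40.2
finger_force: 50.0
```

jog_arm:
  plan: [0,0,-0.002,0,0,0,0,0,-0.002,0,0,0,0,0,-0.002,0,0,0]

```text
clock: 7.65
eef_pos: [550.0, -104.1, 119.1]
eef_rot: [3.054, -0.0, -2.887]
wrist_force: [-0.2, -0.3, -3.3]
finger_gap: 39.8
finger_force: 50.0
```

jog_arm:
  plan: [0,0,-0.002,0,0,0,0,0,-0.002,0,0,0,0,0,-0.002,0,0,0]

```text
clock: 7.95
eef_pos: [550.0, -104.1, 117.1]
eef_rot: [3.054, -0.0, -2.887]
wrist_force: [-0.2, -1.0, -3.7]
finger_gap: 39.7
finger_force: 50.0
```

jog_arm:
  plan: [0,0,-0.001,0,0,0,0,0,-0.001,0,0,0,0,0,-0.001,0,0,0]

```text
clock: 8.25
eef_pos: [550.1, -104.2, 116.2]
eef_rot: [3.054, 0.0, -2.887]
wrist_force: [-1.0, 0.4, -3.0]
finger_gap: 39.6
finger_force: 50.0
```

```bash
python3 -c "
from h import *
for i in range(6):
  s=manip.read_state();print(s['clock'],s['wrist_force'].round(2),s['moment'].round(3))"
```

```text
8.25 [-0.96  0.39 -2.97] [-0.134 -0.014 -0.013]
8.25 [-0.96  0.39 -2.97] [-0.134 -0.014 -0.013]
8.25 [-0.96  0.39 -2.97] [-0.134 -0.014 -0.013]
8.25 [-0.96  0.39 -2.97] [-0.134 -0.014 -0.013]
8.25 [-0.96  0.39 -2.97] [-0.134 -0.014 -0.013]
8.25 [-0.96  0.39 -2.97] [-0.134 -0.014 -0.013]
```

jog_arm:
  plan: [0,0,-0.001,0,0,0,0,0,-0.001,0,0,0,0,0,-0.001,0,0,0]

```text
clock: 8.55
eef_pos: [550.1, -104.2, 115.2]
eef_rot: [3.054, 0.0, -2.887]
wrist_force: [-0.1, 0.1, -2.8]
finger_gap: 39.5
finger_force: 50.0
```

```bash
python3 -c "
from h import *
s=manip.read_state();print(s['clock'],s['eef_pos'],s['wrist_force'].round(2),s['moment'].round(3))"
```

```text
8.55 [ 550.08552113 -104.17857432  115.1644908 ] [-0.14  0.06 -2.83] [-0.117 -0.082 -0.012]
```

```bash
cat >> tab.py <<'E'
    print('--');H0[2]=84;T0=T0+np.array([1.5,-2.3,-20.3])
    for a in [1.5,3,6,9,12,15,18,20,21,22]+list(range(23,42)):
        t,r=tcp(a,5);print(a,((t-T0)/1000).round(4),(r+by*5).round(2))
E
python3 tab.py | sed '1,/--/d'
```

```text
1.5 [ 0.0002 -0.0008  0.0019] [1.45 0.38 0.  ]
3 [ 0.0005 -0.0017  0.0028] [2.9  0.76 0.  ]
6 [ 0.0009 -0.0034  0.0045] [5.81 1.51 0.  ]
9 [ 0.0014 -0.0053  0.0061] [8.71 2.27 0.  ]
12 [ 0.0019 -0.0072  0.0076] [11.61  3.02  0.  ]
15 [ 0.0024 -0.0092  0.0089] [14.52  3.78  0.  ]
18 [ 0.003  -0.0113  0.0102] [17.42  4.54  0.  ]
20 [ 0.0033 -0.0127  0.011 ] [19.35  5.04  0.  ]
21 [ 0.0035 -0.0134  0.0114] [20.32  5.29  0.  ]
22 [ 0.0037 -0.0141  0.0117] [21.29  5.55  0.  ]
23 [ 0.0039 -0.0148  0.0121] [22.26  5.8   0.  ]
24 [ 0.0041 -0.0156  0.0124] [23.23  6.05  0.  ]
25 [ 0.0043 -0.0163  0.0127] [24.19  6.3   0.  ]
26 [ 0.0045 -0.0171  0.013 ] [25.16  6.55  0.  ]
27 [ 0.0047 -0.0178  0.0133] [26.13  6.81  0.  ]
28 [ 0.0049 -0.0186  0.0136] [27.1   7.06  0.  ]
29 [ 0.0051 -0.0193  0.0139] [28.06  7.31  0.  ]
30 [ 0.0053 -0.0201  0.0141] [29.03  7.56  0.  ]
31 [ 0.0055 -0.0208  0.0144] [30.    7.81  0.  ]
32 [ 0.0057 -0.0216  0.0146] [30.97  8.07  0.  ]
33 [ 0.0059 -0.0224  0.0148] [31.93  8.32  0.  ]
34 [ 0.0061 -0.0232  0.015 ] [32.9   8.57  0.  ]
35 [ 0.0063 -0.0239  0.0152] [33.87  8.82  0.  ]
36 [ 0.0065 -0.0247  0.0153] [34.84  9.07  0.  ]
37 [ 0.0067 -0.0255  0.0155] [35.81  9.33  0.  ]
38 [ 0.0069 -0.0263  0.0156] [36.77  9.58  0.  ]
39 [ 0.0071 -0.0271  0.0158] [37.74  9.83  0.  ]
40 [ 0.0073 -0.0279  0.0159] [38.71 10.08  0.  ]
41 [ 0.0075 -0.0287  0.016 ] [39.68 10.33  0.  ]
```

jog_arm:
  plan: [0.0002,-0.0008,0.0019,1.45,0.38,0,0.0005,-0.0017,0.0028,2.9,0.76,0,0.0009,-0.0034,0.0045,5.81,1.51,0,0.0014,-0.0053,0.0061,8.71,2.27,0,0.0019,-0.0072,0.0076,11.61,3.02,0,0.0024,-0.0092,0.0089,14.52,3.78,0,0.003,-0.0113,0.0102,17.42,4.54,0,0.0033,-0.0127,0.011,19.35,5.04,0,0.0037,-0.0141,0.0117,21.29,5.55,0]

```text
clock: 9.45
eef_pos: [553.9, -118.8, 126.9]
eef_rot: [2.668, 0.0, -2.887]
wrist_force: [-0.0, -2.4, -2.4]
finger_gap: 39.9
finger_force: 50.0
```

```bash
python3 -c "
from h import *
s=manip.read_state();print(s['clock'],s['eef_pos'],s['wrist_force'].round(2),s['moment'].round(3),s['joints'].round(2))"
```

```text
9.45 [ 553.88642981 -118.76329994  126.94309606] [-0.01 -2.4  -2.42] [-0.684 -0.17   0.021] [-0.44  0.58  1.38  0.36  1.5  -2.35]
```

jog_arm:
  plan: [0.0001,-0.0004,0.0002,0.48,0.13,0,0.0002,-0.0007,0.0004,0.97,0.25,0]

```text
clock: 9.65
eef_pos: [554.0, -119.1, 127.2]
eef_rot: [2.653, -0.0, -2.887]
wrist_force: [0.4, -2.1, -1.4]
finger_gap: 39.8
finger_force: 50.0
```

```bash
python3 -c "
from h import *
s=manip.read_state();print(s['clock'],s['eef_pos'],s['wrist_force'].round(2),s['moment'].round(3),s['joints'].round(3))"
python3 - <<'E'
import sys;sys.path.insert(0,'.')
from scipy.spatial.transform import Rotation as R
import numpy as np
def toolR(yang,tilt):
    y=np.radians(yang);ty=np.array([np.cos(y),np.sin(y),0]);tz=np.array([0,0,-1.]);M=np.c_[np.cross(ty,tz),ty,tz]
    a=np.radians(14.6);return R.from_rotvec(tilt*np.array([np.cos(a),np.sin(a),0]))*R.from_matrix(M)
for t,az,be in((0,-.249,1.962),(.471,-.44,1.96),(.6,-.49,1.95),(.75,-.55,1.93)):
    print((R.from_euler('ZY',[az,be]).inv()*toolR(104.6,t)).as_euler('ZYZ').round(3))
E
```

```text
9.65 [ 553.99344292 -119.14331864  127.2338028 ] [ 0.35 -2.1  -1.41] [-0.683 -0.167 -0.001] [-0.45   0.587  1.375  0.367  1.516 -2.358]
[-0.     1.18  -0.504]
[ 0.357  1.501 -0.778]
[ 0.429  1.621 -0.818]
[ 0.504  1.775 -0.846]
```

jog_arm:
  plan: [0.0001,-0.0004,0.0002,0.48,0.13,0,0.0002,-0.0007,0.0003,0.97,0.25,0]

```text
clock: 9.85
eef_pos: [554.2, -119.5, 127.8]
eef_rot: [2.635, 0.0, -2.887]
wrist_force: [0.2, -1.0, -0.7]
finger_gap: 39.8
finger_force: 50.0
```

jog_arm:
  plan: [0.0001,-0.0004,0.0002,0.48,0.13,0,0.0002,-0.0007,0.0003,0.97,0.25,0]

```text
clock: 10.05
eef_pos: [554.4, -120.2, 128.0]
eef_rot: [2.617, 0.0, -2.887]
wrist_force: [-0.5, -1.0, -0.5]
finger_gap: 39.8
finger_force: 50.0
```

jog_arm:
  plan: [0.0001,-0.0004,0.0002,0.48,0.13,0,0.0002,-0.0007,0.0003,0.97,0.25,0]

```text
clock: 10.25
eef_pos: [554.6, -121.0, 128.2]
eef_rot: [2.6, 0.0, -2.887]
wrist_force: [-0.2, -0.6, 0.5]
finger_gap: 39.6
finger_force: 50.0
```

jog_arm:
  plan: [0.0001,-0.0004,0.0002,0.48,0.13,0,0.0002,-0.0007,0.0003,0.97,0.25,0]

```text
clock: 10.45
eef_pos: [554.7, -121.8, 128.5]
eef_rot: [2.582, 0.0, -2.887]
wrist_force: [0.1, -0.8, -0.6]
finger_gap: 39.5
finger_force: 50.0
```

jog_arm:
  plan: [0.0001,-0.0004,0.0002,0.48,0.13,0,0.0002,-0.0007,0.0003,0.97,0.25,0]

```text
clock: 10.65
eef_pos: [555.0, -122.5, 128.8]
eef_rot: [2.565, 0.0, -2.887]
wrist_force: [-0.3, -1.2, -0.3]
finger_gap: 39.7
finger_force: 50.0
```

jog_arm:
  plan: [0.0001,-0.0004,0.0002,0.48,0.13,0,0.0002,-0.0007,0.0003,0.97,0.25,0]

```text
clock: 10.85
eef_pos: [555.1, -123.2, 129.0]
eef_rot: [2.547, 0.0, -2.887]
wrist_force: [-0.3, -0.1, -1.1]
finger_gap: 39.6
finger_force: 50.0
```

jog_arm:
  plan: [0.0001,-0.0004,0.0001,0.48,0.13,0,0.0002,-0.0008,0.0002,0.97,0.25,0]

```text
clock: 11.05
eef_pos: [555.4, -124.0, 129.3]
eef_rot: [2.53, 0.0, -2.887]
wrist_force: [-0.6, -1.5, -0.8]
finger_gap: 39.8
finger_force: 50.0
```

jog_arm:
  plan: [0.0001,-0.0004,0.0001,0.48,0.13,0,0.0002,-0.0008,0.0002,0.97,0.25,0]

```text
clock: 11.25
eef_pos: [555.5, -124.8, 129.5]
eef_rot: [2.512, 0.0, -2.887]
wrist_force: [0.4, -0.4, -0.7]
finger_gap: 39.5
finger_force: 50.0
```

```bash
python3 -c "
from h import *
s=manip.read_state();print(s['clock'],s['eef_pos'],s['eef_rot'],s['wrist_force'].round(2),s['moment'].round(3),s['joints'].round(3))
p,d=camera('wrist');t,d=camera('scene')
cv2.imwrite('pics/w4.png',np.hstack([cv2.resize(p[90:290,130:480],None,fx=1.4,fy=1.4),cv2.resize(t[160:245,260:345],(280,280))])[...,::-1])"
```

```text
11.25 [ 555.54670191 -124.81143621  129.45280992] [ 2.51224668e+00  1.72564271e-04 -2.88703931e+00] [ 0.43 -0.42 -0.73] [-0.496 -0.067 -0.011] [-0.494  0.656  1.307  0.447  1.631 -2.396]
```

View pics/w4.png

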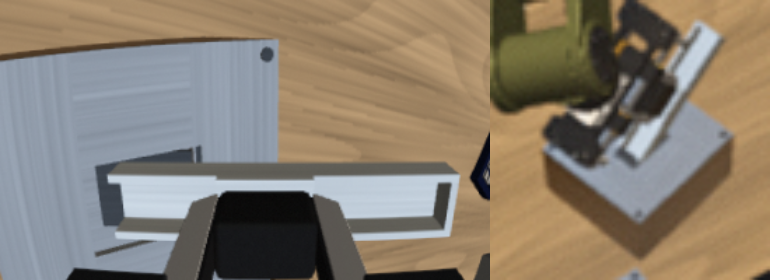

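The trough is now empty behind the grip, and the flap is open with the nose in the slot (crop about (120,190)). I'll continue to the stop.

jog_arm:
  plan: [0.0001,-0.0004,0.0001,0.48,0.13,0,0.0002,-0.0008,0.0002,0.97,0.25,0]

```text
clock: 11.55
eef_pos: [555.8, -125.7, 129.7]
eef_rot: [2.495, 0.0, -2.887]
wrist_force: [-0.2, -0.8, 0.4]
finger_gap: 39.5
finger_force: 50.0
```

jog_arm:
  plan: [0.0001,-0.0004,0.0001,0.48,0.13,0,0.0002,-0.0008,0.0002,0.97,0.25,0]

```text
clock: 11.75
eef_pos: [555.9, -126.4, 129.8]
eef_rot: [2.477, 0.0, -2.887]
wrist_force: [0.4, -1.0, -0.4]
finger_gap: 39.6
finger_force: 50.0
```

jog_arm:
  plan: [0.0001,-0.0004,0.0001,0.48,0.13,0,0.0002,-0.0008,0.0002,0.97,0.25,0]

```text
clock: 11.95
eef_pos: [556.2, -127.3, 130.2]
eef_rot: [2.46, 0.001, -2.887]
wrist_force: [-0.9, -3.1, 3.7]
finger_gap: 39.9
finger_force: 50.0
```

jog_arm:
  plan: [0.0001,-0.0004,0.0001,0.48,0.13,0,0.0002,-0.0008,0.0002,0.97,0.25,0]

```text
clock: 12.15
eef_pos: [556.5, -128.3, 130.8]
eef_rot: [2.443, 0.001, -2.887]
wrist_force: [0.2, -4.3, 6.8]
finger_gap: 39.7
finger_force: 50.0
```

jog_arm:
  plan: [0,0,0,0,0,0,0,0,0,0,0,0]

```text
clock: 12.35
eef_pos: [556.5, -128.3, 130.7]
eef_rot: [2.443, 0.001, -2.887]
wrist_force: [-0.2, -2.8, 5.6]
finger_gap: 39.9
finger_force: 50.0
```

```bash
python3 -c "
from h import *
s=manip.read_state();print(s['clock'],s['eef_pos'],s['wrist_force'].round(2),s['moment'].round(3),s['joints'].round(3))"
```

```text
12.35 [ 556.52652547 -128.28431466  130.74838224] [-0.2  -2.79  5.56] [-0.706  0.111  0.064] [-0.514  0.693  1.272  0.485  1.689 -2.41 ]
```

jog_arm:
  plan: [0.0001,-0.0002,0,0.24,0.06,0,0.0001,-0.0002,0,0.24,0.06,0,0.0001,-0.0002,0,0.24,0.06,0]

```text
clock: 12.65
eef_pos: [556.6, -128.5, 130.9]
eef_rot: [2.439, 0.001, -2.887]
wrist_force: [-0.0, -4.3, 6.0]
finger_gap: 39.8
finger_force: 50.0
```

jog_arm:
  plan: [0,0,0,0,0,0,0,0,0,0,0,0,0,0,0,0,0,0,0,0,0,0,0,0]

```text
clock: 13.05
eef_pos: [556.6, -128.5, 130.9]
eef_rot: [2.439, 0.001, -2.887]
wrist_force: [-1.3, -3.3, 6.1]
finger_gap: 39.8
finger_force: 50.0
```

jog_arm:
  plan: [0,0,0,0,0,0,0,0,0,0,0,0,0,0,0,0,0,0,0,0,0,0,0,0]

```text
clock: 13.45
eef_pos: [556.6, -128.5, 130.9]
eef_rot: [2.439, 0.001, -2.887]
wrist_force: [-0.6, -5.0, 6.6]
finger_gap: 39.8
finger_force: 50.0
```

jog_arm:
  plan: [0,0,0,0,0,0,0,0,0,0,0,0,0,0,0,0,0,0,0,0,0,0,0,0]

```text
clock: 13.85
eef_pos: [556.6, -128.5, 130.9]
eef_rot: [2.439, 0.001, -2.887]
wrist_force: [-0.1, -4.1, 7.4]
finger_gap: 39.9
finger_force: 50.0
```

jog_arm:
  plan: [0,0,0,0,0,0,0,0,0,0,0,0,0,0,0,0,0,0,0,0,0,0,0,0]

```text
clock: 14.25
eef_pos: [556.6, -128.5, 130.9]
eef_rot: [2.439, 0.001, -2.887]
wrist_force: [-0.3, -3.9, 5.8]
finger_gap: 39.9
finger_force: 50.0
```

jog_arm:
  plan: [-0.0005,0.002,0.003,0,0,0,-0.0015,0.006,0.01,0,0,0,-0.003,0.012,0.02,0,0,0,-0.005,0.019,0.032,0,0,0,-0.007,0.026,0.045,0,0,0,-0.009,0.033,0.058,0,0,0,-0.011,0.04,0.07,0,0,0,-0.012,0.045,0.08,0,0,0]

```text
clock: 15.05
eef_pos: [544.3, -82.4, 211.6]
eef_rot: [2.439, 0.001, -2.887]
wrist_force: [0.1, 0.8, -2.6]
finger_gap: 39.7
finger_force: 50.0
```

jog_arm:
  plan: [-0.005,0.006,0,-4.87,-1.27,0,-0.015,0.018,0,-9.74,-2.54,0,-0.025,0.031,0,-14.61,-3.81,0,-0.035,0.044,0,-19.48,-5.08,0,-0.045,0.056,0,-24.35,-6.34,0,-0.055,0.069,-0.01,-29.22,-7.61,0,-0.065,0.082,-0.025,-34.09,-8.88,0,-0.075,0.094,-0.045,-38.96,-10.15,0,-0.085,0.107,-0.065,-38.96,-10.15,0,-0.095,0.12,-0.09,-38.96,-10.15,0,-0.105,0.132,-0.115,-38.96,-10.15,0,-0.111,0.14,-0.135,-38.96,-10.15,0,-0.114,0.1435,-0.147,-38.96,-10.15,0,-0.1146,0.1435,-0.15,-38.96,-10.15,0,-0.1146,0.1435,-0.15,-38.96,-10.15,0,-0.1146,0.1435,-0.15,-38.96,-10.15,0]

```text
clock: 16.65
eef_pos: [430.4, 60.2, 61.1]
eef_rot: [3.142, 0.002, -2.887]
wrist_force: [-0.4, 1.0, -2.5]
finger_gap: 39.7
finger_force: 50.0
```

```bash
python3 -c "
from h import *
s=manip.read_state();print(s['clock'],s['eef_pos'],s['eef_rot'],s['wrist_force'].round(2),s['joints'].round(3))
p,d=camera('wrist');t,d=camera('scene');print(get_calibration('wrist'))
cv2.imwrite('pics/w5.png',np.hstack([cv2.resize(p,(420,262)),cv2.resize(t[140:245,240:380],(350,262))])[...,::-1])"
```

```text
16.65 [430.41919887  60.22031059  61.05970497] [ 3.14151449e+00  1.69308689e-03 -2.88714161e+00] [-0.39  1.01 -2.5 ] [ 5.400e-02  2.370e-01  1.979e+00  1.000e-03  9.240e-01 -1.771e+00]
{'fx': 309.70691628693146, 'fy': 309.70691628693146, 'cx': 319.0289099780156, 'cy': 196.56259531409944, 'origin': array([348.6461695 ,  38.24631296, 240.05503999]), 'attitude': array([2.84917604e+00, 3.10698236e-04, 1.82488030e+00])}
```

View pics/w5.png

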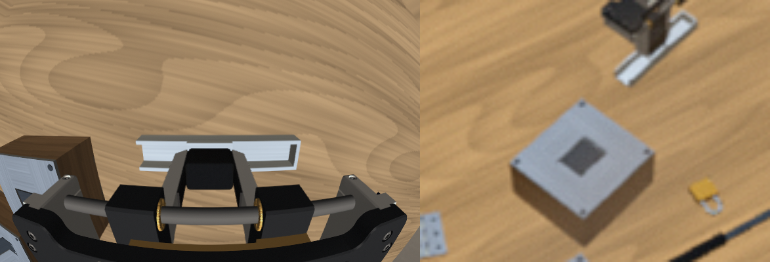

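The flap is shut, the chute is empty, no bushings are loose on the plate or bench, and the spot below is clear. I'll lower and feel for the bench.

jog_arm:
  plan: [0,0,-0.01,0,0,0,0,0,-0.02,0,0,0,0,0,-0.028,0,0,0,0,0,-0.033,0,0,0,0,0,-0.0345,0,0,0,0,0,-0.0345,0,0,0]

```text
clock: 17.35
eef_pos: [429.9, 60.4, 25.7]
eef_rot: [3.141, 0.0, -2.887]
wrist_force: [-0.8, -0.1, -0.2]
finger_gap: 39.7
finger_force: 50.0
```

jog_arm:
  plan: [0,0,-0.0005,0,0,0,0,0,-0.0005,0,0,0,0,0,-0.0005,0,0,0]

```text
clock: 17.65
eef_pos: [430.0, 60.4, 25.7]
eef_rot: [3.141, 0.001, -2.887]
wrist_force: [-4.9, -0.7, 9.8]
finger_gap: 39.9
finger_force: 50.0
```

On the bench. I'll release slowly, rise, and check.

jog_arm:
  plan: [0,0,0.0005,0,0,0,0,0,0.0005,0,0,0,0,0,0.0005,0,0,0,0,0,0.0005,0,0,0,0,0,0.0005,0,0,0]
  claw: 0.07

```text
clock: 18.15
eef_pos: [429.9, 60.3, 25.7]
eef_rot: [3.141, 0.0, -2.887]
wrist_force: [0.1, -0.4, -0.0]
finger_gap: 69.8
finger_force: 0.0
```

jog_arm:
  plan: [0,0,0.01,0,0,0,0,0,0.03,0,0,0,0,0,0.06,0,0,0,0,0,0.1,0,0,0,0,0,0.14,0,0,0,0,0,0.17,0,0,0,0,0,0.18,0,0,0,0,0,0.18,0,0,0]

```text
clock: 18.95
eef_pos: [430.2, 60.4, 206.8]
eef_rot: [-3.141, 0.003, -2.887]
wrist_force: [0.5, 0.1, -0.9]
finger_gap: 69.9
finger_force: 0.0
```

```bash
python3 -c "
from h import *
s=manip.read_state();print(s['clock'],s['eef_pos'],s['finger_gap'],s['wrist_force'].round(2))
p,d=camera('wrist');t,d=camera('scene')
cv2.imwrite('pics/w6.png',np.hstack([cv2.resize(p,(420,262)),cv2.resize(t[140:245,240:380],(350,262))])[...,::-1])"
```

```text
18.95 [430.15822912  60.35845543 206.81098993] 69.88128358731238 [ 0.49  0.14 -0.92]
```

View pics/w6.png

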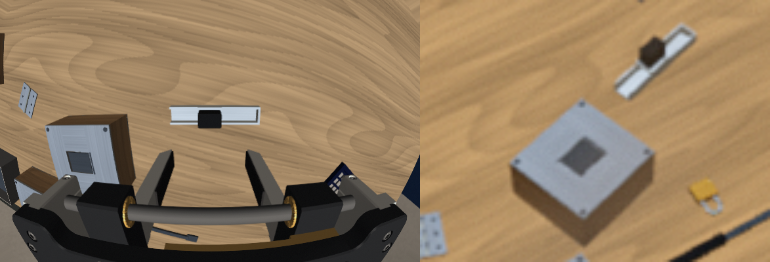

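The chute stands upright and empty, the flap is shut, and the gripper is clear.

```bash
python3 -c "
from cell import manip
print(manip.sign_off())"
```

```text
the job is handed in; nothing more can be done
None
```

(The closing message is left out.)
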